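# Bring the microphone boom round for voice operation

## Robot

A 7-joint arm with a two-finger parallel gripper is mounted at the origin on the work surface. World frame = base frame: x ahead of the robot, y to its left, z up, the work surface at z = 0. Lengths are in m, angles in rad, forces in N, time in s.
With the tool pointing down it reaches from about 0.425 to 0.95 m from the base axis. Payload 4.7 kg.
Tool frame: the origin (TCP) lies between the finger pads; the fingertips stand 25 mm ahead of it and the grasp point (between the pads) lies 6 mm ahead of it; z points along the fingers, y is the line along which they close (so a half turn about z gives the same grasp; the last joint's range is limited). The gripper opens to 85 mm and grips with 20 to 120 N. Pads are 22 mm wide; open, the fingers measure 114 mm over their backs; the gripper's body (76 mm by 85 mm) begins 54 mm behind the grasp point. The pads swing forward as they close: fully open they stand 13 mm farther back than shut.
Start: joints at [1.207, 0.469, -0.049, 1.532, 0.024, 1.141, -0.082], TCP at [0.222, -0.638, 0.256] pointing down, gripper open.
Joint ranges: [-2.59, 2.59], [-0.33, 1.99], [-1.39, 1.29], [0.1, 2.45], [-1.04, 4.18], [0.21, 1.99], [-2.66, 2.66]. Speed limits (rad/s): [2.57, 2.57, 3.14, 3.14, 3.14, 3.14, 3.14].

## Interface

Orientations are given as a 3x3 rotation matrix whose columns are the frame's x, y, z axes.
In Python, from rig import * gives the robot as it stands. Calls block until the motion is done:
- movep(position, orientation): joint-space move of the TCP to a pose.
- move_l(position, attitude=None, feed=0.15, until_force=None): straight line of the TCP; attitude=None keeps the orientation; feed is the mean speed in m/s. With until_force (N) it stops when the force on the tool has changed by that much, and returns True; else False.
- move_joints(angles): joint-space move.
- command_gripper(opening, newtons=None): finger opening in m; newtons is the grip in N (None keeps the last); returns when the fingers have stopped.
- sleep(seconds).
- inverse_kinematics(position, orientation): joint angles nearest the present ones, or None.
- sense(): the state.
- camera(name): name is "scene" or "top" or "wrist"; returns (picture, depth): 384x512x3 uint8, red, green, blue; 384x512 float32, m along the optical axis (not along the pixel's ray), 0 where there is no reading.
- camera_params(name): a dict with "K" (3x3 intrinsics, pixels), "position" and "rotation" of the camera in the world; the wrist camera has in their place "tool_from_camera" (4x4, takes a point from camera to tool coordinates, whose origin is the TCP and whose axes are the flange's). Camera axes: x right, y down, z forward; pixel columns grow to the right and rows downward; lengths in m; the calibration is good to about 2 mm. A picture is of the moment at which its call begins: read the wrist's pose just before it. camera_params takes no time and is no camera call.
A pose or a line that the arm cannot do raises Unreachable and nothing moves.
- finish_job(): hands the job in; it is judged then, once.
The state is a dict: "time_s": time; "joint_pos": joint angles; "qd": joint speeds; "joint_efforts": joint torques, N m; "position": TCP position; "tcp_rot": TCP orientation; "wrist_force": force on the tool from outside, world axes, zero at the start; "ft_torque": the same for the moment, N m; "finger_gap": finger opening in m; "gripper_force": force on a finger pad.
Only numpy, scipy, OpenCV 4.12 (cv2) and the standard library are available. Lean on these libraries where they do the work, as an engineer would, in place of code of your own. Each camera call takes 0.05 s, during which the arm holds its last target. There are 200 camera calls.

## Task

Get the radio station ready for voice: first take the handheld radio that stands in the way of the microphone boom and stand it upright in the middle of its charging pad, setting it down without dropping it or letting it tip over. Then swing the boom round calmly until the microphone hangs directly in front of the transceiver's big tuning knob (left-right in line with it), and leave it there. The boom and its microphone must not bump the handheld radio, and the other things on the desk stay where they are.

Things in the scene. Friction and masses are not known exactly. Their poses are not given: they have to be found in the camera images.
- handheld: Black handheld two-way radio standing upright on the desk in the microphone's path: body 36 (x) x 58 (y) x 100 (z) mm, 0.15 to 0.31 kg. On its top a stub antenna, 14 mm thick, at y = +18 mm, reaching 120 mm above its foot, and a small knob at y = -14 mm reaching 110 mm. Origin at the centre of its foot, z up, display on the -x face.
- pad: Charging pad, fixed: flat square plate with aluminium edge and black rubber top, 120 x 120 mm, 8 mm thick, lying on the desk to the robot's right. Origin at the centre of its underside, z up.
- boom: Microphone boom: level arm turning on a fixed vertical post (24 mm column, 80 mm round foot). Origin on the hinge axis at the bar's mid-height, 215 mm above the desk; the arm points along its -x, z up. Seen from above it must turn counter-clockwise, by 0.6 to 1.4 rad, from its parked place to in front of the transceiver. Friction hinge (0.25 N m, damping 0.15 N m s/rad): stays where left.
- boom_grip (a point): Point in the middle of the boom's straight aluminium bar, 260 mm from the hinge axis, good to grip from above. Bar 14 mm wide, 18 mm tall (206 to 224 mm above the desk), level, clear on both sides from 25 to 300 mm from the hinge axis. x points along the bar towards the hinge, z up.
- microphone (a point): Studio microphone hanging straight down under the boom's end, rigidly fixed to it: 48 mm across the steel grille at the bottom, 110 mm long, black upper part. Its vertical axis is 320 mm from the hinge axis. Origin on that axis at its lower end, 70 mm above the desk; it sweeps the place where the handheld radio stands.
- knob (a point): Centre of the face of the big black tuning knob (54 mm across, 46 mm up, 30 mm proud) on the front of the fixed transceiver, a dark box 260 deep x 280 wide, 117 mm high; knob 30 mm right of the panel's middle. Axes: -x points straight out of the front (about to the robot), y along the panel, z up. In front of it means on the line along -x; the microphone's circle crosses it 40 to 170 mm out.
- key: Bystander: small steel morse paddle key, 60 x 55 mm, 37 mm high. Origin under its base.
- phone: Bystander: black phone lying flat, 150 x 72 x 9 mm. Origin under its middle.
- mug: Bystander: white mug, 82 mm across, 95 mm high, handle at its +y. Origin under its middle.
- tape: Bystander: yellow roll of tape lying flat, 60 mm across, 18 mm high. Origin under its middle.
- driver: Bystander: screwdriver lying on the desk, origin under its middle, lying along its x.
Not all that is in view belongs to the job. Of the things that look like the handheld, the middle-sized one is meant.

How it is judged:
By the outcome, as a careful person would: the job done as asked, in the order asked, and still so for the second after the job is handed in, with the robot touching nothing.
It also fails if it takes over 64 s, if anything falls off the work surface, if the arm or the gripper's body presses on something with over 40 N, if the wrist force passes 120 N, or if a joint passes its speed limit or range.

## Working session

There is one attempt and no reset: what is moved stays moved. The work goes in short steps, each a Python script; the robot and the scene stay as the last script left them, time stands still between calls to the robot, and variables do not carry over. Pictures are saved under pics/ and viewed, at most 10 in all, crops included, and the job is handed in when it is done.

```bash
mkdir -p pics; ls; cat > h.py <<'E'
from rig import *
import numpy as np, cv2
def pts(n,d,T=None):
    p=camera_params(n);K=np.array(p["K"])
    v,u=np.mgrid[:384,:512]
    c=np.stack([(u-K[0,2])/K[0,0]*d,(v-K[1,2])/K[1,1]*d,d],-1)
    if T is None: return c@np.array(p["rotation"]).T+np.array(p["position"])
    M=np.array(p["tool_from_camera"]);c=c@M[:3,:3].T+M[:3,3]
    return c@np.array(T[1]).T+np.array(T[0])
def save(f,im): cv2.imwrite("pics/"+f,im[:,:,::-1])
E
python3 - <<'E'
from h import *
for n in("scene","top"):
    im,d=camera(n);np.savez(n+"0.npz",im=im,d=d,P=pts(n,d));save(n+"0.png",im)
    p=camera_params(n);print(n,np.round(p["position"],3),np.round(p["rotation"],2).tolist(),np.round(p["K"],0).tolist())
print(sense()["time_s"],sense()["tcp_rot"])
E
```

```text
pics
scene [ 1.303 -0.822  1.085] [[0.74, 0.43, -0.51], [0.67, -0.48, 0.57], [-0.0, -0.77, -0.64]] [[472.0, 0.0, 259.0], [0.0, 472.0, 190.0], [0.0, 0.0, 1.0]]
top [ 0.405 -0.038  1.279] [[-0.01, -0.99, 0.14], [-1.0, 0.01, 0.02], [-0.02, -0.13, -0.99]] [[385.0, 0.0, 261.0], [0.0, 385.0, 189.0], [0.0, 0.0, 1.0]]
0.1 [[ 9.44455782e-01  3.28637913e-01 -6.30877617e-04]
 [ 3.28638515e-01 -9.44454320e-01  1.66232143e-03]
 [-4.95332462e-05 -1.77731977e-03 -9.99998419e-01]]
```

View pics/scene0.png

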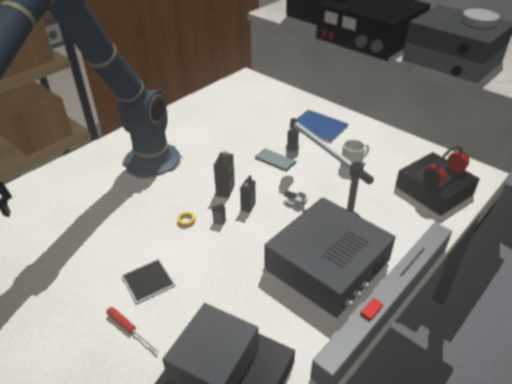

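View pics/top0.png

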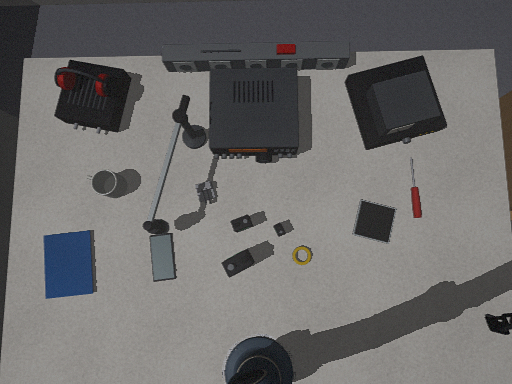

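The scene holds three handheld look-alikes. In the top view they are large at (239,262), middle at (244,223) and small at (281,229); in the scene view they are at (224,175), (249,195) and (218,212). The middle one fits the description (100 mm body), and I'll check that by its height. The pad is at top (374,221), the boom runs from its hinge at (180,115) to the microphone at (155,226), and the tuning knob is at (264,156).

```bash
cat > m.py <<'E'
from h import *
Z={n:np.load(n+"0.npz") for n in("scene","top")}
def rep(name,n,box,z0,z1,extra=None):
    P=Z[n]["P"];d=Z[n]["d"];u0,v0,u1,v1=box
    m=np.zeros(d.shape,bool);m[v0:v1,u0:u1]=1
    m&=(d>0)&(P[...,2]>z0)&(P[...,2]<z1)
    if extra is not None:m&=extra
    q=P[m]
    r=cv2.minAreaRect((q[:,:2]*1000).astype(np.float32))
    print(name,n,len(q),"zq",np.round(np.percentile(q[:,2],[2,50,98]),3),"mean",np.round(q.mean(0),3),"rect",np.round(r[0]),np.round(r[1]),round(r[2],1));return q
for n,b in(("top",(225,205,262,240)),("scene",(238,172,260,216))):rep("mid",n,b,.02,.15);rep("midtop",n,b,.085,.106);rep("ant",n,b,.111,.14)
rep("large","top",(215,240,265,285),.03,.3);rep("small","top",(268,215,297,240),.02,.15)
rep("large","scene",(210,148,238,196),.03,.3);rep("small","scene",(210,200,227,226),.02,.15)
g=Z["top"]["im"].max(-1)<90
rep("pad","top",(345,190,405,250),.003,.02);rep("padrubber","top",(345,190,405,250),-.01,.03,g)
rep("pad","scene",(115,255,180,305),.003,.02)
rep("bar","top",(140,90,195,240),.2,.24);rep("bar","scene",(285,115,380,190),.2,.24)
rep("mic","scene",(284,115,304,155),.07,.2)
rep("key","top",(195,175,220,205),.008,.06)
rep("trx","top",(200,60,305,165),.105,.13);rep("knob","top",(254,150,276,166),.02,.085)
im=cv2.resize(Z["scene"]["im"][140:235,195:270],None,fx=6,fy=6,interpolation=cv2.INTER_CUBIC)
im2=cv2.resize(Z["top"]["im"][200:285,215:300],None,fx=6,fy=6,interpolation=cv2.INTER_CUBIC)[:510]
save("crop.png",cv2.resize(np.hstack([im[:510],im2]),None,fx=.8,fy=.8))
E
python3 m.py
```

```text
mid top 253 zq [0.039 0.101 0.122] mean [0.463 0.047 0.098] rect [464.  48.] [37. 58.] 21.1
midtop top 194 zq [0.093 0.101 0.105] mean [0.464 0.048 0.1  ] rect [464.  48.] [37. 58.] 22.2
ant top 24 zq [0.111 0.118 0.125] mean [0.463 0.055 0.118] rect [464.  50.] [12. 44.] 20.0
mid scene 424 zq [0.022 0.079 0.118] mean [0.473 0.037 0.074] rect [466.  44.] [38. 64.] 20.5
midtop scene 154 zq [0.086 0.099 0.105] mean [0.47  0.04  0.098] rect [466.  44.] [37. 64.] 23.3
ant scene 18 zq [0.112 0.118 0.123] mean [0.46  0.057 0.117] rect [463.  49.] [12. 49.] 21.5
large top 519 zq [0.069 0.14  0.169] mean [0.347 0.055 0.139] rect [345.  58.] [53. 81.] 27.9
small top 100 zq [0.056 0.068 0.083] mean [ 0.445 -0.069  0.068] rect [446. -69.] [38. 25.] 26.0
large scene 726 zq [0.033 0.107 0.166] mean [0.36  0.04  0.102] rect [346.  53.] [54. 89.] 27.9
small scene 204 zq [0.022 0.054 0.078] mean [ 0.45  -0.076  0.052] rect [445. -73.] [41. 31.] 30.0
pad top 1823 zq [0.003 0.008 0.014] mean [ 0.471 -0.384  0.008] rect [ 476. -386.] [195. 198.] 87.8
padrubber top 1200 zq [0.003 0.009 0.014] mean [ 0.47  -0.383  0.009] rect [ 472. -386.] [120. 119.] 74.4
pad scene 1728 zq [0.003 0.008 0.013] mean [ 0.467 -0.386  0.008] rect [ 457. -384.] [203. 195.] 46.3
bar top 1065 zq [0.209 0.225 0.237] mean [0.642 0.243 0.225] rect [633. 245.] [ 41. 396.] 76.6
bar scene 833 zq [0.206 0.223 0.236] mean [0.664 0.233 0.222] rect [632. 249.] [ 44. 402.] 74.2
mic scene 322 zq [0.093 0.144 0.193] mean [0.46  0.283 0.145] rect [457. 289.] [44. 46.] 39.3
key top 315 zq [0.011 0.026 0.041] mean [0.574 0.171 0.027] rect [570. 174.] [73. 59.] 16.5
trx top 7215 zq [0.112 0.118 0.123] mean [0.821 0.007 0.118] rect [824.   7.] [281. 265.] 90.0
knob top 216 zq [0.031 0.067 0.082] mean [ 0.68  -0.025  0.064] rect [679. -26.] [31. 70.] 0.0
```

View pics/crop.png

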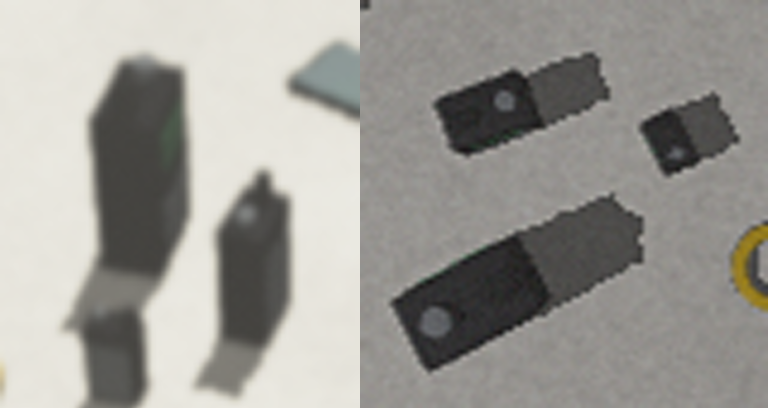

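The crop confirms it: the middle-sized one measures 37 x 58 mm with its top at 100 mm and the antenna at 118–120 mm, standing at about (0.465, 0.047). The other two have tops at 140 mm and 68 mm. Next I measure the hinge, bar, panel front and pad.

```bash
cat > m2.py <<'E'
from m import *
print("-----")
for n,b in(("top",(140,90,200,240)),("scene",(285,110,385,190))):
    q=rep("barbody",n,b,.195,.235)
    # bar line: robust fit
    r=cv2.fitLine((q[:,:2]).astype(np.float32),cv2.DIST_WELSCH,0,1e-3,1e-3).ravel();
    d=r[:2]*np.sign(r[0]);nn=np.array([-d[1],d[0]])
    off=(q[:,:2]-r[2:])@nn; s=(q[:,:2]-r[2:])@d
    k=abs(off)<.012; print("line dir",d,"pt",r[2:],"yaw",np.arctan2(d[1],d[0]))
    for a in np.arange(-.26,.24,.04):
        w=off[(s>a)&(s<a+.04)]
        if len(w): print(np.round(a,2),np.round(r[2:]+d*(a+.02),3),len(w),np.round([w.min()*1e3,w.max()*1e3]),round(np.median(w)*1e3,1))
# post column & foot
q=rep("column","scene",(340,165,372,212),.03,.18)
for z in(.04,.08,.12,.16):
    k=q[abs(q[:,2]-z)<.02];print(z,len(k),np.round(np.median(k[:,:2],0),3) if len(k) else"")
q=rep("foot","top",(180,120,210,150),.004,.03);q=rep("col","top",(170,100,210,150),.04,.19)
for z in(.06,.10,.14,.18):
    k=q[abs(q[:,2]-z)<.02];print(z,len(k),np.round(np.median(k[:,:2],0),3) if len(k) else"")
P=Z["top"]["P"];m=(P[...,2]>.105)&(P[...,2]<.13);m[:,:200]=0;m[:,305:]=0;m[165:]=0
for u in range(215,296,10):
    c=P[m[:,u].nonzero()[0],u];print("front",np.round(c[-1],3))
q=rep("knob","top",(250,150,280,166),.03,.08)
for x in np.arange(.65,.70,.005):
    k=q[(q[:,0]>x)&(q[:,0]<x+.005)]
    if len(k):print(round(x,3),len(k),np.round([k[:,1].min(),k[:,1].max()],3))
g=((Z["top"]["im"].max(-1)<90)&(abs(P[...,2])<.02)).astype(np.uint8);g[:190]=0;g[250:]=0;g[:,:345]=0;g[:,405:]=0
c=max(cv2.findContours(g,0,1)[0],key=cv2.contourArea);print("padpx",cv2.minAreaRect(c),cv2.boundingRect(c))
K=np.array(camera_params("top")["K"]);R=np.array(camera_params("top")["rotation"]);t=np.array(camera_params("top")["position"])
b=cv2.boxPoints(cv2.minAreaRect(c));
for u,v in b:
    r=R@np.linalg.inv(K)@[u,v,1];print(np.round(t+r*(.008-t[2])/r[2],3))
print(np.round(camera_params("wrist")["tool_from_camera"],3).tolist())
E
python3 m2.py | sed -n '/-----/,$p'
```

```text
-----
barbody top 986 zq [0.209 0.225 0.234] mean [0.633 0.246 0.224] rect [633. 245.] [ 41. 396.] 76.6
line dir [ 0.96593064 -0.25880116] pt [0.5894737  0.25698817] yaw -0.2617809
-0.18 [0.435 0.298] 47 [-11.  14.] -1.0
-0.14 [0.474 0.288] 111 [-11.  15.] -0.9
-0.1 [0.512 0.278] 94 [-6.  9.] -0.3
-0.06 [0.551 0.267] 94 [-5. 10.] 0.2
-0.02 [0.589 0.257] 91 [-5. 10.] 0.5
0.02 [0.628 0.247] 90 [-5. 10.] 0.2
0.06 [0.667 0.236] 87 [-5. 10.] 0.4
0.1 [0.705 0.226] 88 [-5. 10.] 1.2
0.14 [0.744 0.216] 116 [-17.  19.] -2.4
0.18 [0.783 0.205] 103 [-17.  24.] -0.5
0.22 [0.821 0.195] 65 [-8. 14.] 0.4
barbody scene 802 zq [0.205 0.223 0.234] mean [0.659 0.234 0.221] rect [632. 249.] [ 44. 402.] 74.2
line dir [ 0.96413755 -0.26540315] pt [0.63406783 0.23978917] yaw -0.26862204
-0.22 [0.441 0.293] 51 [-11.  15.] -3.6
-0.18 [0.48  0.282] 62 [-12.  12.] -0.1
-0.14 [0.518 0.272] 58 [-7. 14.] -0.1
-0.1 [0.557 0.261] 59 [-9. 14.] -0.6
-0.06 [0.596 0.25 ] 64 [-4. 13.] 0.2
-0.02 [0.634 0.24 ] 69 [-5. 13.] 1.7
0.02 [0.673 0.229] 68 [-3. 16.] 1.1
0.06 [0.711 0.219] 75 [-3. 13.] 1.8
0.1 [0.75  0.208] 95 [-15
[... 687 characters left out ...]
0.694 -0.029  0.113]
front [ 0.694 -0.06   0.112]
front [ 0.693 -0.091  0.112]
front [ 0.694 -0.122  0.107]
knob top 234 zq [0.034 0.066 0.079] mean [ 0.681 -0.027  0.062] rect [679. -27.] [31. 96.] 0.2
0.66 11 [-0.038 -0.005]
0.665 45 [-0.048  0.001]
0.67 26 [-0.048  0.001]
0.675 23 [-0.048  0.001]
0.68 28 [-0.074  0.001]
0.685 26 [-0.074  0.001]
0.69 75 [-0.074  0.021]
padpx ((375.0882568359375, 220.6470947265625), (36.865413665771484, 35.16766357421875), 14.03624439239502) (354, 200, 41, 42)
[ 0.431 -0.312  0.008]
[ 0.542 -0.345  0.008]
[ 0.511 -0.46   0.008]
[ 0.4   -0.426  0.008]
[[0.0, -0.955, -0.296, 0.077], [1.0, 0.001, -0.0, -0.0], [0.0, -0.296, 0.955, -0.117], [0.0, 0.0, 0.0, 1.0]]
```

```bash
cat >> h.py <<'E'
def R(yaw):  # tool down, closing line y at this yaw
    c,s=np.cos(yaw),np.sin(yaw);return np.array([[-s,c,0],[c,s,0],[0,0,-1.]])
def best(p,yaw):
    o=[]
    for k in(0,np.pi):
        q=inverse_kinematics(p,R(yaw+k))
        if q is not None:o.append((np.abs(np.array(q)-sense()["joint_pos"]).max(),abs(q[6]),yaw+k,q))
    return o
E
python3 - <<'E'
from h import *
a=np.radians(21.5)
for p,y in(((.465,.047,.3),a),((.465,.047,.08),a),((.471,-.385,.2),a),((.471,-.385,.2),0),((.471,-.385,.09),-.27),((.512,.28,.3),-.264+np.pi/2),((.587,.021,.21),.827+np.pi/2)):
    for o in best(p,y):print(p,np.round(o[2],2),round(o[0],2),np.round(o[3],2))
b=best((.455,.017,.3),a);y=min(b,key=lambda o:o[1])[2];print("yaw",y)
movep([.455,.02,.3],R(y).tolist());sleep(.3)
s=sense();im,d=camera("wrist");P=pts("wrist",d,(s["position"],s["tcp_rot"]))
np.savez("w0.npz",im=im,d=d,P=P);save("w0.png",im)
m=(d>0)&(P[...,2]>.09)&(P[...,2]<.106)&(np.hypot(P[...,0]-.465,P[...,1]-.047)<.05)
q=P[m];print(s["time_s"],len(q),cv2.minAreaRect((q[:,:2]*1e3).astype(np.float32)),np.median(q,0),q.mean(0))
E
```

```text
(0.465, 0.047, 0.3) 0.38 0.88 [ 0.64  0.18 -0.92  1.91  0.16  1.13  0.03]
(0.465, 0.047, 0.08) 0.38 0.78 [ 0.43  0.5  -0.77  2.14  0.55  0.7  -0.33]
(0.465, 0.047, 0.08) 3.52 2.18 [-0.89  0.55  0.92  2.21 -0.69  0.7  -2.26]
(0.471, -0.385, 0.2) 0.38 0.86 [ 0.97  0.46 -0.47  1.74  0.24  1.    0.78]
(0.471, -0.385, 0.2) 3.52 2.0 [ 0.5   0.41  0.16  1.77 -0.08  0.97 -2.08]
(0.471, -0.385, 0.2) 0 0.52 [ 0.91  0.44 -0.4   1.74  0.2   0.99  0.44]
(0.471, -0.385, 0.2) 3.14 2.34 [ 0.44  0.42  0.23  1.77 -0.11  0.97 -2.42]
(0.471, -0.385, 0.09) -0.27 0.37 [ 0.84  0.57 -0.3   1.83  0.23  0.78  0.15]
(0.471, -0.385, 0.09) 2.87 2.5 [ 0.38  0.56  0.32  1.86 -0.24  0.76 -2.58]
(0.512, 0.28, 0.3) 1.31 1.12 [ 0.24  0.53 -1.17  1.66  0.5   1.29  0.29]
(0.512, 0.28, 0.3) 4.45 2.19 [-0.98  0.3   0.53  1.73 -0.16  1.16 -2.25]
(0.587, 0.021, 0.21) 2.4 1.8 [ 0.69  0.66 -1.18  1.76  0.66  1.18  1.72]
(0.587, 0.021, 0.21) 5.54 1.03 [ 0.35  0.44 -0.61  1.77  0.29  1.02 -1.11]
yaw 0.3752457891787809
2.8833 1662 ((464.6021728515625, 48.81486511230469), (35.678340911865234, 57.338035583496094), 21.5034236907959) [0.46355779 0.04946892 0.09906387] [0.46366821 0.04946638 0.09894565]
```

View pics/w0.png

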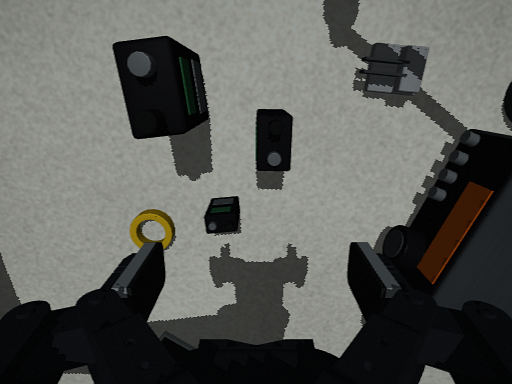

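The wrist view shows the middle radio at (274,140) with the fingers clear on both sides. The small radio is at (222,215) and the large one at (160,88). The refined pose is (0.4645, 0.0487) at 21.5°, which agrees with the top view, so I'll grasp it.

```bash
python3 - <<'E'
from h import *
y=np.radians(21.5)
command_gripper(.066)
movep([.4645,.0487,.22],R(y).tolist())
print(move_l([.4645,.0487,.082],feed=.08,until_force=8),np.round(sense()["position"],4))
command_gripper(.02,40)
s=sense();print(s["time_s"],s["finger_gap"],s["gripper_force"],np.round(s["wrist_force"],1))
move_l([.4645,.0487,.10],feed=.04)
s=sense();print(s["finger_gap"],s["gripper_force"],np.round(s["wrist_force"],1))
move_l([.4645,.0487,.215],feed=.12)
move_l([.471,-.386,.215],attitude=R(-.28).tolist(),feed=.13)
sleep(.2);s=sense();im,d=camera("wrist");save("w1.png",im);P=pts("wrist",d,(s["position"],s["tcp_rot"]))
np.savez("w1.npz",im=im,d=d,P=P)
im,d=camera("scene");np.savez("s1.npz",im=im,d=d,P=pts("scene",d));save("s1.png",im[200:384,60:260].repeat(3,0).repeat(3,1))
print(s["time_s"],s["finger_gap"],np.round(s["wrist_force"],1),np.round(s["position"],4))
E
```

```text
False [0.4648 0.0487 0.0824]
5.9417 0.03539145088371689 40.844786167144775 [-1.6 -0.1  3.8]
0.03564605796645374 40.5005943775177 [ 0.2  0.7 -2.9]
11.3417 0.03543042089367849 [ 0.1  0.2 -1.8] [ 0.471  -0.3859  0.215 ]
```

View pics/s1.png

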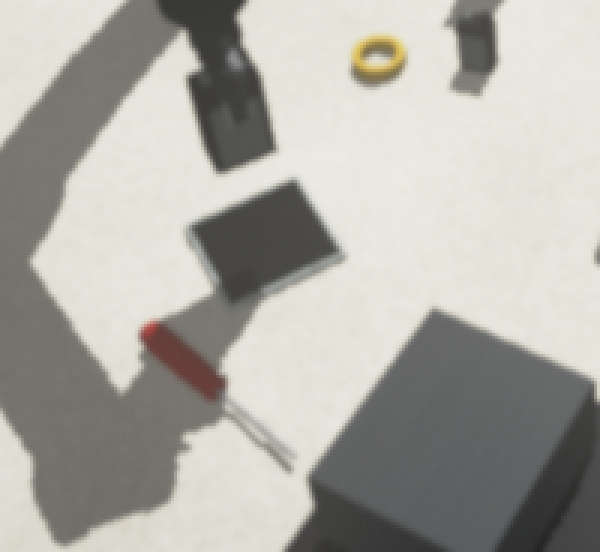

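View pics/w1.png

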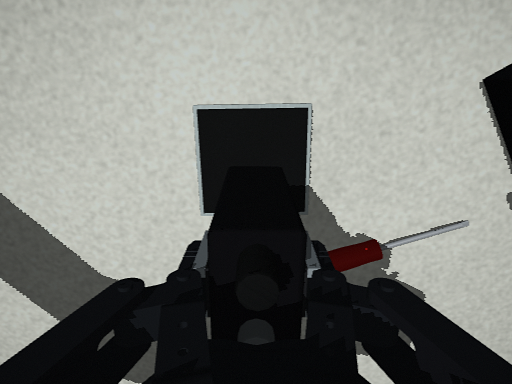

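The radio hangs upright in the gripper (scene crop at 232,110) above the pad. In the wrist view the pad's far edge runs from (194,105) to (311,103), which gives an independent check on its centre before I lower the radio.

```bash
python3 - <<'E'
from h import *
Z=np.load("w1.npz");P=Z["P"];s=sense()
p=camera_params("wrist");M=np.array(p["tool_from_camera"]);K=np.array(p["K"])
T=np.array(s["tcp_rot"]);o=T@M[:3,3]+s["position"]
def ray(u,v,z=.008):
    r=T@M[:3,:3]@np.linalg.inv(K)@[u,v,1];return (o+r*(z-o[2])/r[2])
A,B=ray(194,105),ray(311,103.5);C,D=ray(204,215),ray(306.5,215)
e=(B-A)/np.linalg.norm(B-A);n=np.array([e[1],-e[0],0])
print(A,B,C,D,"len",np.linalg.norm(B-A),"yaw",np.arctan2(e[1],e[0]))
for sg in(1,-1):print("centre",(A+B)/2+sg*n*.06)
# black rubber pts
m=(np.abs(P[...,2]-.008)<.006)&(Z["im"].max(-1)<60);m[:100]=0;m[215:]=0;m[:,:190]=0;m[:,315:]=0
x=P[m]@T;x0=np.array(s["position"])@T
print("rubber in tool frame rel TCP: x",np.percentile((x-x0)[:,0],[1,99]),"y",np.percentile((x-x0)[:,1],[1,99]))
E
```

```text
[ 0.42965369 -0.3100511   0.008     ] [ 0.54232883 -0.34088124  0.008     ] [ 0.40106239 -0.42496534  0.008     ] [ 0.51044558 -0.45633991  0.008     ] len 0.11681687949045652 yaw -0.26708253178047403
centre [ 0.47015615 -0.38333887  0.008     ]
centre [ 0.50182637 -0.26759347  0.008     ]
rubber in tool frame rel TCP: x [-0.04858475  0.05769414] y [-0.05668307  0.05305598]
```

```bash
python3 - <<'E'
from h import *
p=[.4705,-.3848]
move_l(p+[.112],attitude=R(-.272).tolist(),feed=.1)
print(move_l(p+[.097],feed=.03),move_l(p+[.087],feed=.012,until_force=4))
s=sense();print(np.round(s["position"],4),np.round(s["wrist_force"],1),s["finger_gap"])
sleep(.2)
command_gripper(.045,20);command_gripper(.066)
sleep(.2);print(np.round(sense()["wrist_force"],1))
move_l(p+[.25],feed=.12)
move_l([.47,-.25,.30],feed=.25)
im,d=camera("scene");P=pts("scene",d);np.savez("s2.npz",im=im,d=d,P=P)
save("s2.png",im[200:384,60:260].repeat(3,0).repeat(3,1))
q=P[(d>0)&(P[...,2]>.1)&(P[...,2]<.114)&(np.hypot(P[...,0]-.47,P[...,1]+.385)<.06)]
print(len(q),cv2.minAreaRect((q[:,:2]*1e3).astype(np.float32)),q[:,2].max());
im,d=camera("top");P=pts("top",d);np.savez("t2.npz",im=im,d=d,P=P)
q=P[(d>0)&(P[...,2]>.1)&(P[...,2]<.114)&(np.hypot(P[...,0]-.47,P[...,1]+.385)<.06)]
print(len(q),cv2.minAreaRect((q[:,:2]*1e3).astype(np.float32)) if len(q)>3 else"",sense()["time_s"])
E
```

```text
False True
[ 0.4703 -0.3848  0.0902] [-1.8  0.8  4.3] 0.03564864533606498
[-0.4 -0.4  1. ]
200 ((470.1402587890625, -386.0731506347656), (57.97808837890625, 40.1970100402832), 73.2344741821289) 0.1133828863471682
0  17.1833
```

View pics/s2.png

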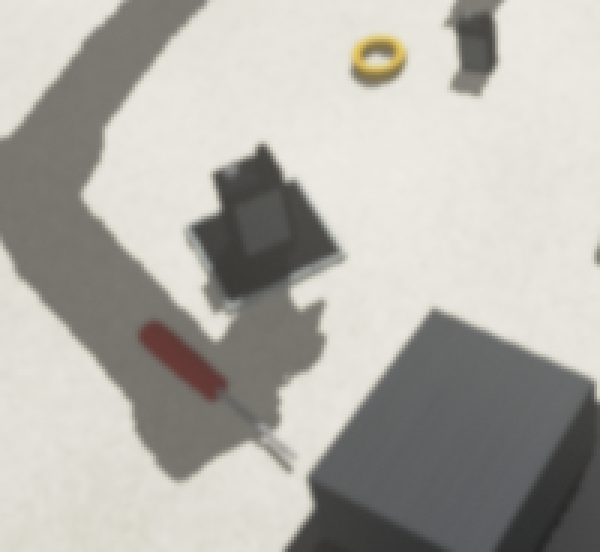

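The radio stands upright and centred on the pad: measured at (0.470, -0.386) against a pad centre of (0.4705, -0.385). On to the boom: I move above the grip point, remeasure the bar, and check IK for the arc on both wrist branches.

```bash
cat >> h.py <<'E'
H=np.array([.763,.212])
def gp(a,r=.26,z=.22): return [H[0]-r*np.cos(a),H[1]-r*np.sin(a),z]
E
python3 - <<'E'
from h import *
for k in(np.pi/2,-np.pi/2):
    for a in np.linspace(-.264,.827,5):
        q=inverse_kinematics(gp(a),R(a+k));print(round(k,1),round(a,2),None if q is None else np.round(q,2))
k=-np.pi/2
try: movep(gp(-.264,.24,.33),R(-.264+k).tolist())
except Unreachable: k=-k;movep(gp(-.264,.24,.33),R(-.264+k).tolist())
sleep(.2)
s=sense();im,d=camera("wrist");P=pts("wrist",d,(s["position"],s["tcp_rot"]));np.savez("w3.npz",im=im,d=d,P=P);save("w3.png",im)
print("k",k,s["time_s"],np.round(s["joint_pos"],2))
for a in np.linspace(-.264,.827,8):
    q=inverse_kinematics(gp(a),R(a+k));print(round(a,2),None if q is None else np.round(q,2))
q=P[(d>0)&(P[...,2]>.218)&(P[...,2]<.230)]
u=np.array([-np.cos(-.264),-np.sin(-.264)]);n=np.array([-u[1],u[0]])
S=(q[:,:2]-H)@u;o=(q[:,:2]-H)@n
for b in np.arange(-.06,.34,.02):
    w=o[(S>b)&(S<b+.02)&(abs(o)<.03)]
    if len(w)>3:print(round(b+.01,2),len(w),np.round([w.min()*1e3,w.max()*1e3],1))
E
```

```text
1.6 -0.26 [ 0.29  0.72 -1.31  1.75  0.74  1.26  0.1 ]
1.6 0.01 [ 0.4   0.58 -1.2   1.84  0.59  1.14  0.57]
1.6 0.28 [ 0.49  0.49 -1.1   1.87  0.5   1.08  1.05]
1.6 0.55 [ 0.6   0.52 -1.1   1.84  0.52  1.1   1.43]
1.6 0.83 [ 0.67  0.62 -1.12  1.75  0.6   1.17  1.77]
-1.6 -0.26 [-1.11  0.42  0.72  1.83 -0.32  1.01 -2.1 ]
-1.6 0.01 [ 0.08  0.38 -0.7   1.86  0.29  1.01 -2.3 ]
-1.6 0.28 [ 0.2   0.35 -0.68  1.88  0.26  1.   -1.88]
-1.6 0.55 [ 0.31  0.37 -0.66  1.85  0.27  1.01 -1.48]
-1.6 0.83 [ 0.37  0.44 -0.64  1.76  0.29  1.04 -1.11]
k -1.5707963267948966 19.6 [ 0.    0.38 -0.74  1.6   0.26  1.27 -2.61]
-0.26 [-0.11  0.42 -0.61  1.77  0.28  1.03 -2.66]
-0.11 [ 0.06  0.41 -0.75  1.82  0.32  1.03 -2.49]
0.05 [ 0.16  0.39 -0.78  1.86  0.32  1.02 -2.27]
0.2 [ 0.25  0.38 -0.8   1.88  0.32  1.01 -2.05]
0.36 [ 0.34  0.39 -0.82  1.88  0.33  1.02 -1.83]
0.52 [ 0.42  0.41 -0.84  1.85  0.35  1.03 -1.61]
0.67 [ 0.48  0.45 -0.85  1.81  0.38  1.05 -1.41]
0.83 [ 0.52  0.5  -0.86  1.75  0.42  1.09 -1.22]
0.11 428 [-8.1  5.5]
0.13 736 [-8.3  5.7]
0.15 665 [-7.9  5.8]
0.17 611 [-8.1  5.9]
0.19 547 [-7.5  5.4]
0.21 514 [-7.8  5.5]
0.23 472 [-7.9  5.7]
0.25 437 [-7.4  5.8]
0.27 419 [-7.6  5.9]
0.29 380 [-6.9  6.1]
0.31 615 [-12.9  12.2]
0.33 269 [-12.7  11.8]
```

View pics/w3.png

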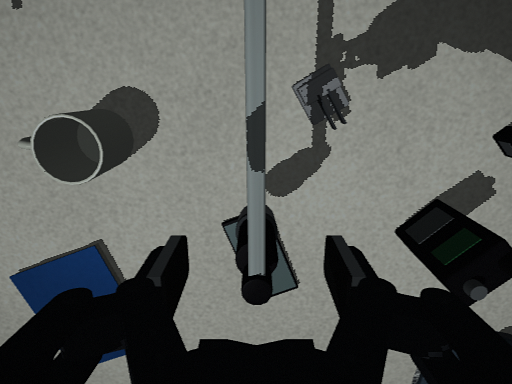

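The wrist view shows the bar running clean from (255,0) to the clamp at (257,210). Measured, the bar is 13.5 mm wide with its centre 1 mm off prediction. This branch puts joint 7 near its limit, so I'll use the other one. First I pin down the hinge distance along the bar.

```bash
python3 - <<'E'
from h import *
u=np.array([-np.cos(-.264),-np.sin(-.264)]);n=np.array([-u[1],u[0]])
for f in("w3","top0","scene0"):
    Z=np.load(f+".npz");P=Z["P"];q=P[(Z["d"]>0)&(P[...,2]>.19)&(P[...,2]<.245)]
    S=(q[:,:2]-H)@u;o=(q[:,:2]-H)@n;k=(abs(o)<.032);S,o,z=S[k],o[k],q[k,2]
    w=(abs(o+.001)>.0105)
    print(f,"wide S>.2:",np.percentile(S[w&(S>.2)],[2,98]) if (w&(S>.2)).any() else"","end",S[S<.4].max(),"wide near hinge",np.percentile(S[w&(S<.2)],[0,5,95,100]) if (w&(S<.2)).any() else "")
Z=np.load("w3.npz");P=Z["P"]; q=P[(Z["d"]>0)&(P[...,2]>.10)&(P[...,2]<.19)]
S=(q[:,:2]-H)@u;o=(q[:,:2]-H)@n;k=(abs(o)<.04)&(S>.26)&(S<.38);print("mic w3",np.percentile(S[k],[1,99]),np.percentile(o[k],[1,99]))
Z=np.load("top0.npz");P=Z["P"];q=P[(Z["d"]>0)&(P[...,2]>.006)&(P[...,2]<.03)];k=np.hypot(q[:,0]-H[0],q[:,1]-H[1])<.05
q=q[k];print("foot",len(q),q[:,:2].min(0),q[:,:2].max(0))
E
```

```text
w3 wide S>.2: [0.31190315 0.32421621] end 0.33175333289762815 wide near hinge 
top0 wide S>.2: [0.31270778 0.32735507] end 0.3321243560346023 wide near hinge [-0.04501085 -0.01284077  0.01465089  0.01612923]
scene0 wide S>.2: [0.2218778  1.35164983] end 0.3375474987943769 wide near hinge [-0.05795257 -0.04814557  0.12977925  0.1998547 ]
mic w3 [0.29919112 0.33031446] [-0.02345215  0.02260743]
foot 345 [0.71700809 0.16556699] [0.80148851 0.25234681]
```

```bash
sed -i 's/^H=.*/H=np.array([.7635,.2137])/' h.py; python3 - <<'E'
from h import *
k=np.pi/2;a0=-.260;a1=.8348
movep(gp(a0,.26,.33),R(a0+k).tolist());print(np.round(sense()["joint_pos"],2))
print(move_l(gp(a0,.26,.221),feed=.1,until_force=8))
command_gripper(.005,40)
s=sense();print(s["time_s"],s["finger_gap"],s["gripper_force"],np.round(s["wrist_force"],1),np.round(s["joint_pos"],2))
F=[]
try:
    for a in np.linspace(a0,a1,13)[1:]:
        move_l(gp(a,.26,.221),attitude=R(a+k).tolist(),feed=.05)
        F.append(np.round(sense()["wrist_force"],1).tolist())
except Unreachable as e: print("UNREACH",a,e)
s=sense();print(F,s["time_s"],s["finger_gap"],np.round(s["joint_pos"],2))
E
```

```text
[ 0.25  0.5  -1.17  1.62  0.47  1.34  0.32]
False
23.8917 0.013265318534068734 41.126418113708496 [-0.6 -1.1  2.6] [ 0.2   0.59 -1.1   1.75  0.58  1.16  0.23]
[[-2.0, -1.3, 4.9], [-1.3, -2.0, 6.1], [-2.1, -1.5, 6.3], [-2.3, -1.4, 6.1], [-2.3, -2.1, 6.6], [-2.5, -1.6, 7.7], [-2.8, -1.9, 7.3], [-1.7, -1.7, 7.1], [-2.9, -0.8, 7.6], [-1.5, -1.2, 5.6], [0.0, -0.6, 5.6], [-1.4, -1.7, 6.0]] 31.3917 0.013081195896782069 [ 0.75  0.75 -1.33  1.74  0.76  1.29  1.65]
```

Smooth swing. Next I release, retreat upward and check the microphone's position.

```bash
python3 - <<'E'
from h import *
sleep(.3);command_gripper(.05);s=sense();p=s["position"]
move_l([p[0],p[1],.36],feed=.12)
movep([.45,-.12,.42],R(.3).tolist());sleep(.2)
for n in("top","scene"):
    im,d=camera(n);P=pts(n,d);np.savez(n+"4.npz",im=im,d=d,P=P)
    if n=="scene":save("s4.png",im)
    q=P[(d>0)&(P[...,2]>.205)&(P[...,2]<.232)&(np.hypot(P[...,0]-H[0],P[...,1]-H[1])<.34)]
    for a in(.80,.82,.8348,.85,.87):pass
    u=np.array([-np.cos(.8348),-np.sin(.8348)]);nn=np.array([-u[1],u[0]]);S=(q[:,:2]-H)@u;o=(q[:,:2]-H)@nn
    for b in(.05,.1,.15,.2,.25,.29,.31):
        w=o[(S>b)&(S<b+.03)&(abs(o)<.03)]
        if len(w)>3:print(n,b,len(w),np.round([w.min()*1e3,w.max()*1e3],1))
    m=P[(d>0)&(P[...,2]>.08)&(P[...,2]<.18)&(np.hypot(P[...,0]-.549,P[...,1]+.0235)<.045)]
    if len(m)>5:print("mic",len(m),m.min(0),m.max(0))
    q=P[(d>0)&(P[...,2]>.1)&(P[...,2]<.114)&(np.hypot(P[...,0]-.47,P[...,1]+.385)<.06)]
    if len(q)>5:print("radio",cv2.minAreaRect((q[:,:2]*1e3).astype(np.float32)))
print(sense()["time_s"])
E
```

```text
top 0.05 52 [-6.7  7.6]
top 0.1 56 [-6.5  7.5]
top 0.15 58 [-6.4  7.5]
top 0.2 58 [-6.   8.1]
top 0.25 58 [-5.8  8.1]
top 0.29 60 [-11.1  12.1]
top 0.31 52 [-11.1  14. ]
mic 93 [ 0.52550412 -0.04864734  0.09578563] [ 5.68329779e-01 -3.77377232e-05  1.79876354e-01]
radio ((470.8365478515625, -382.79119873046875), (58.42862319946289, 36.51266098022461), 73.84374237060547)
scene 0.05 70 [-7.8 11.8]
scene 0.1 68 [-7.3 11.4]
scene 0.15 69 [-6.6 13.2]
scene 0.2 71 [-9.1 11.4]
scene 0.25 69 [-11.6  13.1]
scene 0.29 78 [-7.  17.6]
scene 0.31 82 [-11.9  17.6]
mic 366 [ 0.52248832 -0.05269     0.08015058] [ 0.57352746 -0.00277544  0.1799582 ]
radio ((470.5672607421875, -386.3077392578125), (57.79938888549805, 41.41693878173828), 74.23007202148438)
35.0
```

View pics/s4.png

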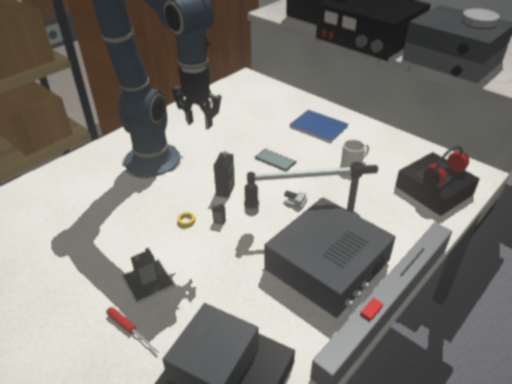

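The scene view shows the radio upright on the pad at (147,272), the microphone hanging in front of the transceiver at (251,190), and the bystanders in their places. The microphone's centre is at y ≈ -0.024 to -0.028 and the knob's at -0.0235, so they line up to a few millimetres. The arm is clear of everything, so I'm handing in.

```bash
python3 -c "
from rig import *
print(finish_job())"
```

```text
the job is handed in; nothing more can be done
None
```

The job is handed in at about 35 s of the allowed 64 s: the handheld radio stands upright within about 2 mm of the pad's centre, and the microphone hangs in front of the tuning knob, in line left-right to within about 1–4 mm by the camera measurements.

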